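Clear the stub from the T-slot

TASK

A turned steel stub is stuck in one of the two T-slots of the fixture plate. Push the scraper that stands behind it in the same slot along towards the open end, until the stub drops into the grey chip tray, and leave the scraper standing in the slot. Leave the clamp stud in the other slot where it is.

Things in the scene. Friction and masses are not known exactly. Their poses are not given: they have to be found in the camera images.
- plate: Fixed steel plate 300 (x) x 170 (y) x 64 mm high; origin: centre of underside, on the table. T-slots along x at y = +40 and -40 mm: neck 20 wide, z 54 to 64; undercut 36 wide, z 40 (floor) to 54. Open at x = +150, closed by a bar at x = -150. A fixed grey tray lies below the open ends: x 151 to 281, full width, walls 30 high, floor 4. A loose ring, 44 wide, 8 high, lies on top between the slots.
- scraper_grip (a point): Middle of the scraper's upright black handle (24 mm along the slot, 36 across, 64 high); 110 mm above the table, 30 below the handle's top. x along the slot to the open end, z up. Below, a steel foot 80 long, 30 wide, 10 high slides loosely in the undercut and cannot be lifted out; its flat front is 40 mm ahead of this point. Loose, 0.35 kg; stands in either slot behind the stub.
- scrap_center (a point): Centre (half-way up its axis) of the stub: loose turned steel piece, 57 g, disc 28 mm diameter x 10 high on the slot floor, with a 12 mm diameter boss on top, 20 mm high in all. Held under the slot's lips, boss showing in the neck 4 mm below the plate's top. It leaves only by the open end and drops when wholly past it.
- stud_top (a point): Top of the clamp stud, a bystander: loose upright round steel stud, 12 mm diameter, with a 28 mm flanged nut, on a T-foot in the other slot, roughly beside the scraper (80 mm from slot to slot). Top is 122 mm above the table. To be left where it is.
There are look-alikes about, which are no part of the job. There is more than one size of the part that bears scrap_center; the job needs the smallest.

How it is judged:
At the end, for the whole second after the job is handed in: The stub lies at rest inside the tray; the scraper still stands upright in its slot (within about 11 degrees), its handle's centre at least 5 mm short of the slot's open end (x of scrap_center in the frame of plate between 0.151 and 0.281 m and y of scrap_center in the frame of plate between -0.085 and 0.085 m and z of scrap_center in the frame of plate below 0.032 m and x of scraper_grip in the frame of plate between -0.15 and 0.145 m and z of scraper_grip in the frame of plate between 0.095 and 0.125 m and angle between scraper_grip's own z axis and vertical below 0.2 rad and linear speed of scrap below 0.03 m/s); the robot touches nothing.
It fails at once if the clamp stud is shifted by more than 15 mm (distance of stud_top from where it was at the start of the episode above 0.015 m).
It also fails if it takes over 38 s, if anything falls off the work surface, if the arm or the gripper's body presses on something with over 40 N, if the wrist force passes 120 N, or if a joint passes its speed limit or range.

ROBOT

A 7-joint arm with a two-finger parallel gripper is mounted at the origin on the work surface. World frame = base frame: x ahead of the robot, y to its left, z up, the work surface at z = 0. Lengths are in m, angles in rad, forces in N, time in s.
With the tool pointing down it reaches from about 0.35 to 0.9 m from the base axis. Payload 8.1 kg.
Tool frame: the origin (TCP) lies on the centre line of the jaws, within the pads' length; the fingertips stand 19 mm ahead of it and the grasp point (between the pads) is the TCP (arm.tip_reach is the distance from the TCP to the fingertips, in m); z points along the fingers, y is the line along which they close (so a half turn about z gives the same grasp; the last joint's range is limited). The gripper opens to 92 mm and grips with 3 to 60 N. Pads are 19 mm wide; open, the fingers measure 130 mm over their backs; the gripper's body (75 mm by 190 mm) begins 47 mm behind the grasp point.
Start: joints at [1.118, 0.434, 0.025, 1.573, -0.012, 1.134, -0.075], TCP at [0.214, -0.587, 0.215] pointing down, gripper open.
Joint ranges: [-2.62, 2.62], [-0.44, 2.09], [-1.27, 1.32], [0.08, 2.57], [-1.32, 4.46], [0.12, 2], [-2.74, 2.74]. Speed limits (rad/s): [2.22, 2.22, 3.01, 3.01, 3.14, 3.14, 3.14].

INTERFACE

Orientations are given as a rotation vector (axis times angle).
In Python, from cell import arm gives the robot as it stands.
- The arm moves only by the tool arm_command, never from a script. Its argument "targets" is a list that holds one entry, the list of rows, each a list of 6 numbers: the shift along the tool's x, y, z in m, then the turn, a rotation vector about the tool's x, y, z in rad. A call has 1 to 10 rows; each row shifts and turns the commanded pose from where the row before left it, along the tool's axes as they then stand; what a row does not reach is not made up. A row lasts 1/8 s, in which the tool goes at most 62.5 mm and 10.7 degrees, less where a joint would pass 70% of its speed; a pose out of reach is approached as far as the arm can. A call with a gripper value outside its range is refused whole. "jaw" is the finger opening in m, from 0 to 0.0918, set as the call begins (left out, the last holds). The fingers move at their own pace and stop on an object; "newtons" is the grip in N (left out, the last holds). Time passes only in rows, so rows that do not move let the fingers close. It gives the time, the measured TCP pose, the force, the opening and the grip force at its end, in the units of the state.
- arm.observe(): the state, without advancing time (a new reading comes with each control period).
- arm.get_image(name): name is "scene" or "top" or "wrist"; returns a dict with "pixels" (420x560x3 uint8, red, green, blue), "z_map" (420x560 float32, m along the optical axis (not along the pixel's ray), 0 where there is no reading), "fx", "fy", "cx", "cy" (pixels), "xyz" and "rotation" of the camera in the world; the wrist camera has in their place "T_tool_cam" (4x4, takes a point from camera to tool coordinates, whose origin is the TCP and whose axes are the flange's). Camera axes: x right, y down, z forward; pixel columns grow to the right and rows downward; lengths in m; the calibration is good to about 2 mm. A picture is of the moment at which its call begins: read the wrist's pose just before it.
- arm.sign_off(): hands the job in; it is judged then, once.
The state is a dict: "clock": time; "joints": joint angles; "dq": joint speeds; "joint_efforts": joint torques, N m; "position": TCP position; "ee_rot": TCP orientation; "force": force on the tool from outside, world axes, zero at the start; "ft_torque": the same for the moment, N m; "width": opening from 0.0 (shut) to 1.0 (fully open); "gripper_force": force on a finger pad.
Only numpy, scipy, OpenCV 4.12 (cv2) and the standard library are available. Lean on these libraries where they do the work, as an engineer would, in place of code of your own. Each camera call takes 0.05 s, during which the arm holds its last target. There are 200 camera calls.

## Working session

There is one attempt and no reset: what is moved stays moved. The work goes in short steps, Python scripts to look and compute and a tool call to move; the robot and the scene stay as the last step left them, time stands still between calls to the robot, and variables do not carry over. Pictures are saved under pics/ and viewed, at most 10 in all, crops included, and the job is handed in when it is done.

Besides the shell and the picture viewer there is one more tool, called after "Call:" as name(argument=value, ...) on one line, values as JSON. arm_command: Moves the arm, as the interface text tells. Its arguments: {"type":"object","properties":{"targets":{"type":"array","items":{"type":"array","items":{"type":"array","items":{"type":"number"}}}},"jaw":{"type":"number"},"newtons":{"type":"number"}},"required":["targets"]}

```bash
mkdir -p pics
cat > h.py <<'E'
import numpy as np, cv2
from cell import arm
from scipy.spatial.transform import Rotation as R
def world(im):
    z=im["z_map"]; v,u=np.mgrid[:z.shape[0],:z.shape[1]]
    p=np.dstack([(u-im["cx"])/im["fx"]*z,(v-im["cy"])/im["fy"]*z,z])
    r=np.array(im["rotation"]); r=r if r.shape==(3,3) else R.from_rotvec(r).as_matrix() if r.size==3 else R.from_quat(r).as_matrix()
    return p@r.T+np.array(im["xyz"])
E
python3 - <<'E'
from h import *
print(arm.observe())
for n in("scene","top"):
    im=arm.get_image(n); cv2.imwrite(f"pics/{n}0.png",im["pixels"][...,::-1]); np.save(n+".npy",world(im))
    print(n,im["xyz"],im["rotation"],im["fx"])
E
```

```text
{'clock': 0.0, 'joints': array([ 1.11839341,  0.4352012 ,  0.02499404,  1.57407463, -0.01159012,
        1.13402428, -0.07511045]), 'dq': array([ 0.00105577,  0.0003938 ,  0.00141538,  0.00102879,  0.00125702,
        0.00061488, -0.0004276 ]), 'joint_efforts': array([-1.27895428e-04, -6.67845154e+01,  9.85108986e-01, -3.14460003e+01,
       -6.04064343e-02,  4.29231639e-02,  1.53913911e-04]), 'position': array([ 0.21394516, -0.58668145,  0.21446747]), 'ee_rot': array([-3.09220927e+00, -5.46263624e-01,  6.70644484e-04]), 'force': array([0.89219113, 0.16804997, 0.26055826]), 'ft_torque': array([-0.00213702,  0.01407438,  0.04890366]), 'gripper_force': 0.0, 'width': 1.0018427313153508}
scene [ 1.2973537  -0.16053628  0.65113232] [-1.79270621 -1.55924935  0.70819153] 504.99399238459296
top [ 0.54631948 -0.03715139  0.8807446 ] [-2.17088007  2.21233919 -0.15839104] 520.5270613423572
```

View pics/scene0.png

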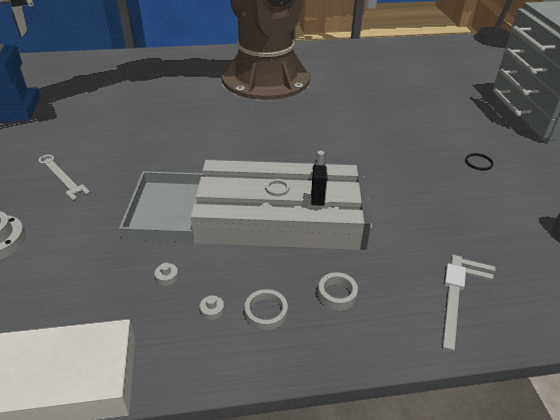

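View pics/top0.png

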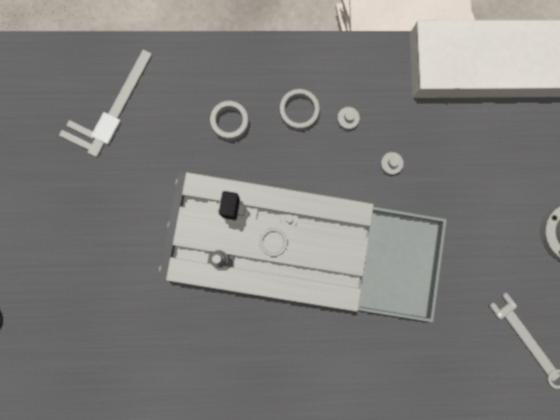

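The scene view shows the handle at about (319,185) and the stud behind it at (321,158), with the tray on the left. In the top view the handle is at (229,205), the stud at (218,260), a boss in the same slot at about (290,220), and the tray is to the right.

Run:
```python
from h import *
P=np.load("top.npy"); im=cv2.imread("pics/top0.png")
x0,x1,y0,y1=150,460,160,330
v,u=np.mgrid[:420,:560]; roi=(u>150)&(u<460)&(v>160)&(v<330)
m=roi&(abs(P[...,2]-.064)<.006)
r=cv2.minAreaRect((P[m][:,:2]*1000).astype(np.float32)); print("plate",r, np.median(P[m][:,2]))
print(cv2.boxPoints(r))
# direction: toward tray
tray=P[260,400,:2]; c=np.array(r[0])/1000
b=cv2.boxPoints(r)/1000; e=[b[1]-b[0],b[2]-b[1]]; d=max(e,key=np.linalg.norm); d/=np.linalg.norm(d)
if d@(tray-c)<0:d=-d
n=np.array([-d[1],d[0]]); print("d",d,np.degrees(np.arctan2(d[1],d[0])),"tray",tray)
Q=np.dstack([(P[...,:2]-c)@d,(P[...,:2]-c)@n,P[...,2]])
for nm,mm in(("handle",roi&(abs(P[...,2]-.14)<.006)),("stud",roi&(abs(P[...,2]-.122)<.006)&((u-218)**2+(v-260)**2<900))):
    q=Q[mm]; print(nm,len(q),q.min(0),q.max(0),q.mean(0),P[mm].mean(0))
np.save("Q.npy",Q); np.savez("fr.npz",c=c,d=d,n=n)
g=(Q[195:245:3,240:330:6,2]*1000).astype(int); print(g)
cv2.imwrite("pics/crop.png",cv2.resize(im[170:320,150:350],(800,600),interpolation=cv2.INTER_CUBIC))
```

```text
plate ((575.3778076171875, -40.85491943359375), (312.652099609375, 170.48785400390625), 79.44564056396484) 0.06424907237504474
[[ 462.9421  -178.9222 ]
 [ 630.5456  -210.15016]
 [ 687.8135    97.21236]
 [ 520.21     128.44032]]
d [-0.18316796 -0.98308164] -100.55434 tray [ 0.54023163 -0.26603971]
handle 421 [-0.07593689  0.02182729  0.13457473] [-0.05175539  0.05771616  0.14376995] [-0.06357908  0.03953367  0.13992848] [0.62588828 0.0144072  0.13992848]
stud 58 [-0.07402497 -0.04523115  0.11630324] [-0.06219949 -0.03439638  0.12496112] [-0.0680177  -0.0397605   0.12191046] [0.54874866 0.03329488 0.12191046]
[[ 62  63  65  64  62  62  63  64  63  62  64  64  64  63   0]
 [ 64  62  65  64  64  65  64  62  64  65  63  64  64  64  65]
 [ 63  64  64  66  64  62  64  65  62  64  64  62  63  64  64]
 [ 62  64  63  63  63  65  63  63  63  63  64  63  67  66  65]
 [ 78  50  50  61  61  63  64  63  65  64  67  65  63  66  63]
 [ 74  49  52  36  41  39  62  63  64  64  64  64  64  64  61]
 [ 74  49  51  42  39  39  38  41  50  62  62  62  61  64  62]
 [ 50  50  49  40  40  38  40  48  62  49  39  39  64  65  61]
 [ 67  64  63  39  41  40  39  50  61  51  41  39  40  42  40]
 [ 62  65  64  63  60  62  40  52  62  49  41  40  38  40  37]
 [ 64  65  64  62  62  67  63  64  64  51  39  41  40  38  39]
 [ 62  63  65  65  62  61  64  66  62  64  65  63  41  39  40]
 [ 65  65  66  63  73  70  73  64  63  65  64  62  64  65  62]
 [ 62  62  64  63  71  65  64  73  63  63  63  66  66  62  64]
 [ 65  65  64  64  63  65  61  66  66  64  62  65  65  63  63]
 [ 63  63  65  63  64  64  62  63  62  65  62  62  63  63  62]
 [ 66  65  64  63  64  66  64  62  64  64  67 880  64  64  63]]
```

View pics/crop.png

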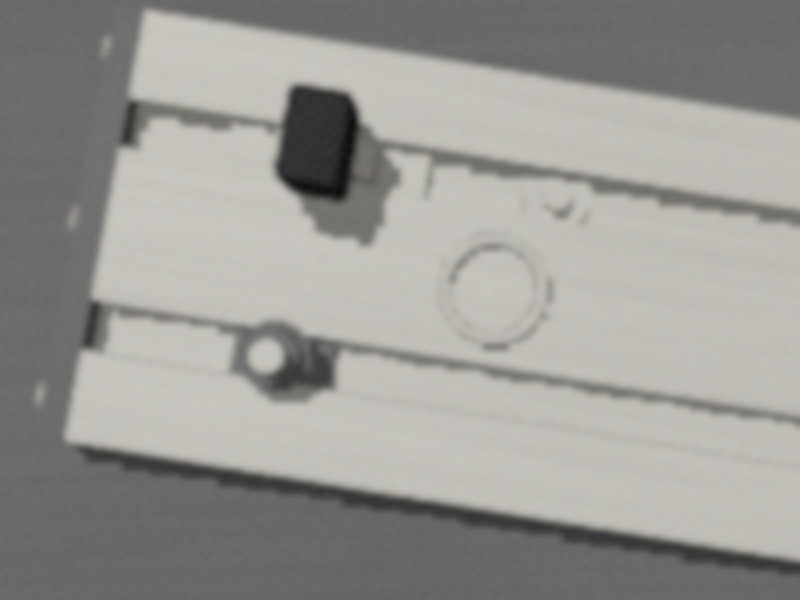

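The crop confirms the handle at (320,140), the stud in the other slot at (265,357), and the small boss ahead of the foot in the scraper's slot at about (560,200). The loose ring, at (495,288), is clear of the handle. I'll grasp the handle with the jaws closing along the slot.

```bash
cat >> h.py <<'E'
def plan(target,d=None):
    o=arm.observe(); T=R.from_rotvec(o["ee_rot"]); s=T.inv().apply(np.array(target)-o["position"])
    print("clock",o["clock"],"pos",o["position"],"shift tool",s.round(4),"w",o["width"],"F",o["force"])
    if d is not None:
        best=None
        for sg in(1,-1):
            y=sg*np.array([*d,0]); z=np.array([0,0,-1.]); M=np.column_stack([np.cross(y,z),y,z])
            rv=(T.inv()*R.from_matrix(M)).as_rotvec(); print("turn",rv.round(4),"q7",o["joints"][6])
    return T
E
python3 - <<'E'
from h import *
f=np.load("fr.npz"); Q=np.load("Q.npy")
print("boss",Q[214:226,282:296].reshape(-1,3)[(lambda z:(z>.055)&(z<.062))(Q[214:226,282:296,2].ravel())].mean(0))
p=f["c"]+f["d"]*-.0636+f["n"]*.0397
print("handle",p); plan([*p,.215],f["d"])
E
```

```text
boss [0.02806442 0.04001424 0.05958612]
handle [0.62605563 0.01439731]
clock 0.1 pos [ 0.21396967 -0.58672945  0.21453851] shift tool [ 5.931e-01 -4.236e-01  1.000e-04] w 0.9983508952372054 F [0.10701811 0.94121776 0.60653631]
turn [-1.300e-03  5.000e-04  5.339e-01] q7 -0.07511430419969285
turn [-7.0000e-04 -1.8000e-03 -2.6077e+00] q7 -0.07511430419969285
```

Call:
arm_command(targets=[[[0.037,-0.0265,0,0,0,0],[0.037,-0.0265,0,0,0,0],[0.037,-0.0265,0,0,0,0],[0.037,-0.0265,0,0,0,0],[0.037,-0.0265,0,0,0,0],[0.037,-0.0265,0,0,0,0],[0.037,-0.0265,0,0,0,0],[0.037,-0.0265,0,0,0,0],[0.037,-0.0265,0,0,0,0],[0.037,-0.0265,0,0,0,0]]], jaw=0.06)

```text
clock: 1.35
position: [0.4714, -0.2101, 0.215]
ee_rot: [-3.094, -0.546, 0.001]
force: [0.3, 0.5, -0.3]
width: 0.657
gripper_force: 0.0
```

Call:
arm_command(targets=[[[0.037,-0.0265,0,0,0,0],[0.037,-0.0265,0,0,0,0],[0.037,-0.0265,0,0,0,0],[0.037,-0.0265,0,0,0,0],[0.037,-0.0265,0,0,0,0],[0,0,0,0,0,0.107],[0,0,0,0,0,0.107],[0,0,0,0,0,0.107],[0,0,0,0,0,0.107],[0,0,0,0,0,0.106]]])

```text
clock: 2.6
position: [0.5991, -0.0236, 0.2148]
ee_rot: [3.128, -0.295, -0.001]
force: [0.9, -0.3, -0.1]
width: 0.653
gripper_force: 0.0
```

Run:
```python
from h import *
f=np.load("fr.npz")
plan([.6261,.0144,.114],f["d"])
```

```text
clock 2.6 pos [ 0.59905564 -0.02360028  0.21476699] shift tool [ 0.0196 -0.0424  0.1007] w 0.6531039590562084 F [ 0.93936978 -0.27629854 -0.07815479]
turn [ 0.0002  0.0009 -0.0036] q7 -1.8607939485589855
turn [ 1.400e-03 -3.000e-04  3.138e+00] q7 -1.8607939485589855
```

Call:
arm_command(targets=[[[0.0098,-0.0212,0,0,0,-0.0036],[0.0098,-0.0212,0,0,0,0],[0,0,0,0,0,0],[0,0,0.025,0,0,0],[0,0,0.025,0,0,0],[0,0,0.025,0,0,0],[0,0,0.0225,0,0,0],[0,0,0,0,0,0]]])

```text
clock: 3.6
position: [0.6251, 0.0146, 0.1159]
ee_rot: [3.128, -0.282, -0.006]
force: [-0.2, 0.6, 0.4]
width: 0.655
gripper_force: 0.0
```

Run:
```python
from h import *
f=np.load("fr.npz")
plan([.6261,.0144,.114],f["d"])
for n in["scene"]:
    im=arm.get_image(n)["pixels"][130:270,230:420,::-1]; cv2.imwrite("pics/s1.png",cv2.resize(im,(760,560)))
```

```text
clock 3.6 pos [0.62509427 0.01461515 0.11594666] shift tool [0.001  0.     0.0019] w 0.6553355810568354 F [-0.21652606  0.56450531  0.37386496]
turn [0.0011 0.0036 0.0045] q7 -1.934064723420559
turn [-5.7000e-03  1.7000e-03 -3.1371e+00] q7 -1.934064723420559
```

View pics/s1.png

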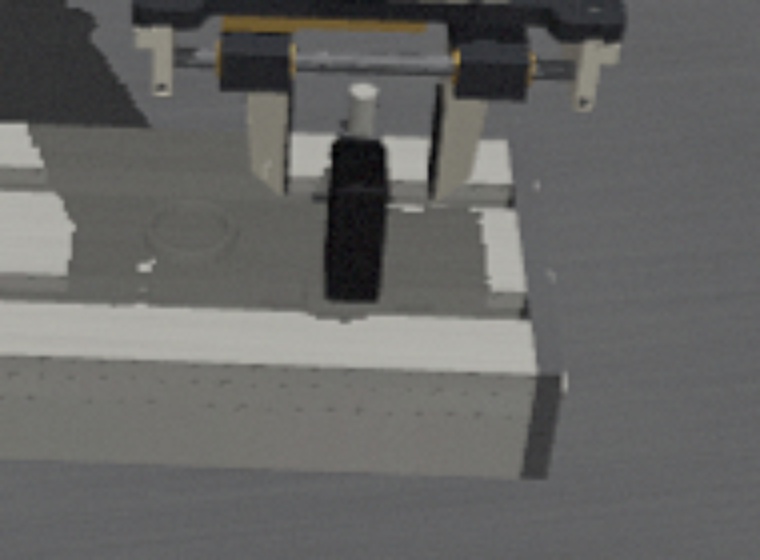

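The fingers straddle the handle at (355,220), at about (270,140) and (455,145), so I'll close.

Call:
arm_command(targets=[[[0.001,0,0,0,0,0.004],[0,0,0,0,0,0],[0,0,0,0,0,0],[0,0,0,0,0,0],[0,0,0,0,0,0],[0,0,0,0,0,0]]], jaw=0.0, newtons=20)

```text
clock: 4.4
position: [0.6274, 0.0145, 0.1179]
ee_rot: [-3.128, 0.29, -0.0]
force: [-0.7, 0.9, 2.4]
width: 0.257
gripper_force: 20.0
```

Call:
arm_command(targets=[[[0,0.005,0,0,0,0],[0,0.01,0,0,0,0],[0,0.01,0,0,0,0],[0,0.01,0,0,0,0],[0,0,0,0,0,0]]])

```text
clock: 5.03
position: [0.6242, -0.0088, 0.1193]
ee_rot: [-3.116, 0.277, -0.01]
force: [8.2, 29.1, 3.7]
width: 0.26
gripper_force: 20.0
```

Run:
```python
from h import *
f=np.load("fr.npz")
o=arm.observe();print(o["force"],o["ft_torque"],o["position"],o["dq"].round(3), R.from_rotvec(o["ee_rot"]).as_matrix().round(3))
plan([.6261,.0144,.114],f["d"])
a=arm.get_image("scene")["pixels"][130:270,230:420,::-1]; b=arm.get_image("top")["pixels"][170:320,150:350,::-1]
cv2.imwrite("pics/s2.png",np.hstack([cv2.resize(a,(400,300)),cv2.resize(b,(400,300))]))
```

```text
[ 8.19862961 29.14633908  3.72139764] [ 6.58107662 -1.68910821 -0.08459575] [ 0.62418251 -0.00884127  0.11934004] [-0.006  0.001  0.003 -0.001  0.009  0.005 -0.005] [[ 0.984 -0.176  0.007]
 [-0.176 -0.984  0.013]
 [ 0.005 -0.014 -1.   ]]
clock 5.025 pos [ 0.62418251 -0.00884127  0.11934004] shift tool [-0.0022 -0.0231  0.0056] w 0.26018415488748536 F [ 8.19862961 29.14633908  3.72139764]
turn [-0.0138 -0.0048  0.0071] q7 -1.8811408951017052
turn [ 0.0076 -0.0217 -3.1344] q7 -1.8811408951017052
```

View pics/s2.png

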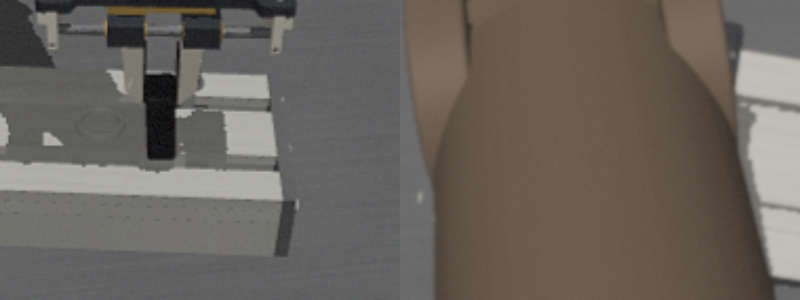

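The scraper has moved about 23 mm and is now wedging: pushing high on the handle tilts the foot (about 30 N). In the left panel the handle, near (160,115), is held well. I'll release it, go lower and push with the rear fingertip low on the handle.

Call:
arm_command(targets=[[[0,-0.006,0,0,0,0],[0,-0.006,0,0,0,0],[0,0,0,0,0,0]]])

```text
clock: 5.5
position: [0.6244, -0.0069, 0.1187]
ee_rot: [-3.127, 0.287, -0.004]
force: [2.3, 5.3, 7.7]
width: 0.261
gripper_force: 20.1
```

Call:
arm_command(targets=[[[0,0,0,0,0,0],[0,0,0,0,0,0],[0,0,0,0,0,0]]], jaw=0.036)

```text
clock: 5.88
position: [0.6226, -0.009, 0.1172]
ee_rot: [3.127, -0.291, -0.002]
force: [0.7, 0.2, -1.0]
width: 0.392
gripper_force: 0.6
```

Run:
```python
from h import *
f=np.load("fr.npz")
p=f["c"]+f["n"]*.0397
o=arm.observe(); print("s",(o["position"][:2]-p)@f["d"],"off",(o["position"][:2]-p)@f["n"])
plan([*o["position"][:2],.101],f["d"])
```

```text
s -0.039972794093217974 off 0.0008451710648891449
clock 5.875 pos [ 0.62255876 -0.00898498  0.11719686] shift tool [ 0.     -0.      0.0162] w 0.39226076647606845 F [ 0.69552977  0.23711879 -0.99760132]
turn [ 0.0008  0.0011 -0.0011] q7 -1.9009222942407755
turn [ 1.7000e-03 -1.3000e-03  3.1405e+00] q7 -1.9009222942407755
```

Call:
arm_command(targets=[[[0,0,0.008,0,0,0],[0,0,0.008,-0.05,0,0],[0,0,0,0,0,0],[0,0.005,0,0,0,0],[0,0.005,0,0,0,0],[0,0.005,0,0,0,0],[0,0.005,0,0,0,0],[0,0.005,0,0,0,0],[0,0,0,0,0,0]]])

```text
clock: 7.0
position: [0.6185, -0.0333, 0.1031]
ee_rot: [3.078, -0.286, -0.007]
force: [0.7, 2.9, 0.5]
width: 0.395
gripper_force: 1.2
```

```bash
cat >> h.py <<'E'
def st():
    f=np.load("fr.npz"); p=f["c"]+f["n"]*.0397; o=arm.observe()
    print("s",(o["position"][:2]-p)@f["d"],"off",(o["position"][:2]-p)@f["n"],"along F",o["force"][:2]@f["d"])
    plan([*o["position"][:2],.101],f["d"])
E
python3 -c "
from h import *
st()"
```

```text
s -0.01528049543544547 off 0.0013233770924747533 along F -2.9834312093970845
clock 7.0 pos [ 0.61850604 -0.03334711  0.1030938 ] shift tool [-0.     -0.0001  0.0021] w 0.39451727813482834 F [0.72508431 2.89967677 0.45234917]
turn [ 0.0502 -0.0002 -0.0011] q7 -1.9155749848766168
turn [-3.0000e-04 -7.8800e-02  3.1395e+00] q7 -1.9155749848766168
```

Low pushing works, at 3 N. I'll continue.

Call:
arm_command(targets=[[[0,0.007,0.0005,0,0,0],[0,0.007,0.0005,0,0,0],[0,0.007,0.0005,0,0,0],[0,0.007,0.0005,0,0,0],[0,0.007,0.0005,0,0,0],[0,0.007,0.0005,0,0,0],[0,0.007,0.0005,0,0,0],[0,0,0,0,0,0]]])

```text
clock: 8.0
position: [0.6134, -0.0654, 0.1037]
ee_rot: [3.097, -0.269, 0.002]
force: [5.2, 41.1, 8.2]
width: 0.956
gripper_force: 20.4
```

```bash
python3 -c "
from h import *
st()"
```

```text
s 0.017177371909692745 off 0.0022167931998212575 along F -41.3086060914432
clock 8.0 pos [ 0.61343909 -0.06541949  0.10367752] shift tool [-0.     -0.0001  0.0027] w 0.9558712574427549 F [ 5.17119239 41.05600971  8.15116533]
turn [ 0.0328 -0.0044  0.011 ] q7 -1.8370041755749469
turn [ 0.0069  0.0513 -3.1302] q7 -1.8370041755749469
```

Call:
arm_command(targets=[[[0,-0.008,0,0,0,0],[0,-0.008,0,0,0,0],[0,-0.008,0,0,0,0],[0,-0.008,0,0,0,0],[0,0,0,0,0,0]]])

```text
clock: 8.62
position: [0.6158, -0.0481, 0.1004]
ee_rot: [3.08, -0.283, -0.006]
force: [1.1, 3.4, 3.3]
width: 0.401
gripper_force: 2.1
```

Run:
```python
from h import *
st()
a=arm.get_image("scene")["pixels"][140:260,180:380,::-1]
cv2.imwrite("pics/s3.png",cv2.resize(a,(800,480),interpolation=cv2.INTER_CUBIC))
```

```text
s -0.00024463269120327956 off 0.0013782381800542828 along F -3.5497277734523456
clock 8.625 pos [ 0.61580588 -0.04813864  0.10043714] shift tool [ 0.      0.     -0.0006] w 0.4010367014814603 F [1.10148861 3.4055873  3.33009018]
turn [ 0.049  -0.0005  0.0012] q7 -1.8895666380345406
turn [ 8.0000e-04  7.6900e-02 -3.1395e+00] q7 -1.8895666380345406
```

View pics/s3.png

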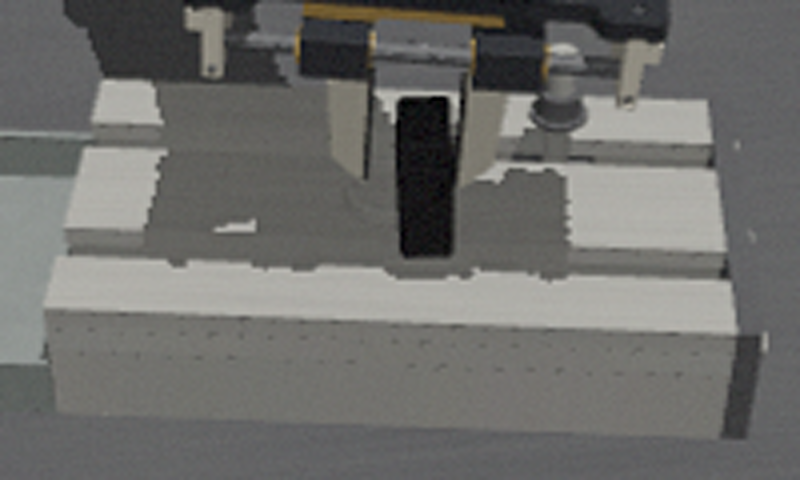

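The handle, near (425,175), has moved on, so its centre is now about 6 mm behind the TCP. It leans slightly forward, and the fingers had been forced open under the 20 N grip. I'll level the tool and grip low at 60 N, then push gently.

Call:
arm_command(targets=[[[0,-0.003,0,0.05,0,0],[-0.001,-0.003,0,0,0,0],[0,0,0,0,0,0]]])

```text
clock: 9.05
position: [0.6149, -0.0442, 0.0998]
ee_rot: [3.126, -0.29, -0.002]
force: [-0.3, -0.4, -0.4]
width: 0.388
gripper_force: 0.0
```

Call:
arm_command(targets=[[[0,0,0,0,0,0],[0,0,0,0,0,0],[0,0,0,0,0,0]]], jaw=0.0, newtons=60)

```text
clock: 9.43
position: [0.6154, -0.0433, 0.1001]
ee_rot: [3.128, -0.289, -0.0]
force: [0.3, 3.4, 1.5]
width: 0.263
gripper_force: 59.9
```

```bash
python3 -c "
from h import *
st();print(arm.observe()['ft_torque'])"
```

```text
s -0.00492572198200471 off 0.00014126487906362668 along F -3.408805405428378
clock 9.425 pos [ 0.61544726 -0.04331018  0.10013743] shift tool [-0.      0.     -0.0009] w 0.26280045933666657 F [0.25841076 3.41932216 1.53284372]
turn [ 0.0001  0.0001 -0.0001] q7 -1.8471849041178945
turn [ 2.0000e-04 -2.0000e-04  3.1415e+00] q7 -1.8471849041178945
[ 0.62465824 -0.05279097 -0.0294965 ]
```

Call:
arm_command(targets=[[[0,0.004,0,0,0,0],[0,0.004,0,0,0,0],[0,0.004,0,0,0,0],[0,0.004,0,0,0,0],[0,0.004,0,0,0,0]]])

```text
clock: 10.05
position: [0.6117, -0.0637, 0.1001]
ee_rot: [3.128, -0.29, -0.0]
force: [0.6, 2.7, 0.5]
width: 0.257
gripper_force: 59.9
```

```bash
python3 -c "
from h import *
st();print(arm.observe()['ft_torque'])"
```

```text
s 0.015768759290890593 off 0.00019817201561722576 along F -2.789431567857945
clock 10.05 pos [ 0.61171264 -0.06366496  0.10014998] shift tool [-0.      0.     -0.0009] w 0.2570666556469442 F [0.62231628 2.72148625 0.48147334]
turn [ 0.0001  0.     -0.0007] q7 -1.8138289843237334
turn [ 1.0000e-04 -2.0000e-04  3.1409e+00] q7 -1.8138289843237334
[ 0.61376493 -0.08366041  0.0311922 ]
```

The scraper now moves freely at 3 N, so I'll carry on.

Call:
arm_command(targets=[[[0,0.005,0,0,0,0],[0,0.005,0,0,0,0],[0,0.005,0,0,0,0],[0,0.005,0,0,0,0],[0,0.005,0,0,0,0],[0,0.005,0,0,0,0]]])

```text
clock: 10.8
position: [0.6062, -0.0931, 0.1001]
ee_rot: [3.128, -0.29, -0.0]
force: [0.4, 1.6, -0.6]
width: 0.256
gripper_force: 59.9
```

```bash
python3 -c "
from h import *
st()"
```

```text
s 0.04570636459504618 off 0.00016760902106693724 along F -1.6380929670858029
clock 10.8 pos [ 0.60619898 -0.09309048  0.10014646] shift tool [-0.      0.     -0.0009] w 0.2564980362224505 F [ 0.3516817   1.60075835 -0.58181737]
turn [ 0.0001  0.0001 -0.0006] q7 -1.7640861281623124
turn [ 1.000e-04 -1.000e-04  3.141e+00] q7 -1.7640861281623124
```

Call:
arm_command(targets=[[[0,0.005,0,0,0,0],[0,0.005,0,0,0,0],[0,0.005,0,0,0,0],[0,0.005,0,0,0,0],[0,0.005,0,0,0,0],[0,0.005,0,0,0,0],[0,0.005,0,0,0,0],[0,0.005,0,0,0,0]]])

```text
clock: 11.8
position: [0.5989, -0.1324, 0.1001]
ee_rot: [3.128, -0.29, -0.0]
force: [-0.1, 1.1, -1.7]
width: 0.256
gripper_force: 59.9
```

Call:
arm_command(targets=[[[0,0.005,0,0,0,0],[0,0.005,0,0,0,0],[0,0.005,0,0,0,0],[0,0.005,0,0,0,0],[0,0.005,0,0,0,0],[0,0.005,0,0,0,0],[0,0.005,0,0,0,0],[0,0.005,0,0,0,0],[0,0,0,0,0,0],[0,0,0,0,0,0]]])

```text
clock: 13.05
position: [0.5915, -0.1716, 0.1001]
ee_rot: [3.128, -0.29, -0.0]
force: [0.7, -0.8, -3.1]
width: 0.256
gripper_force: 59.9
```

Run:
```python
from h import *
st()
a=arm.get_image("scene")["pixels"][140:260,110:310,::-1]
cv2.imwrite("pics/s4.png",cv2.resize(a,(800,480),interpolation=cv2.INTER_CUBIC))
```

```text
s 0.12560226972175026 off 5.796803592550415e-05 along F 0.7107847434391457
clock 13.05 pos [ 0.59145683 -0.17161459  0.10008442] shift tool [-0.      0.     -0.0009] w 0.25606460976653206 F [ 0.65543449 -0.84513769 -3.06232514]
turn [ 0.0003  0.0002 -0.0007] q7 -1.6303112901068821
turn [ 3.0000e-04 -5.0000e-04  3.1409e+00] q7 -1.6303112901068821
```

View pics/s4.png

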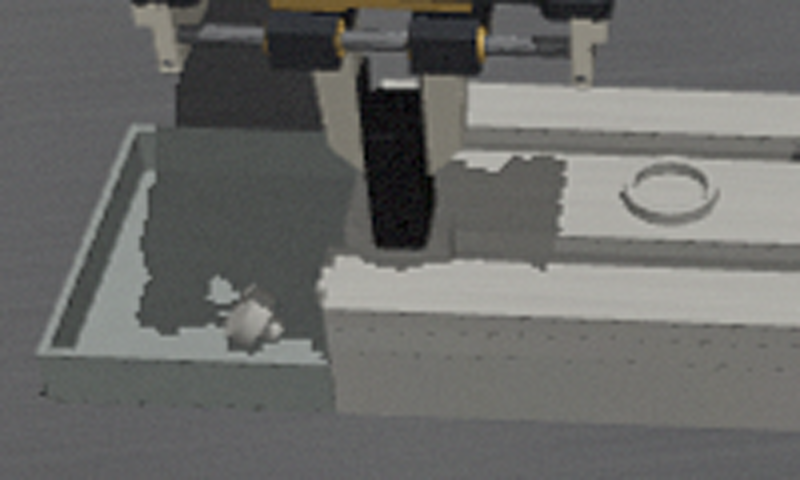

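The stub lies in the tray at (250,320) and the handle stands upright at (400,170), about 30 mm short of the open end. Now I'll release and retreat.

Call:
arm_command(targets=[[[0,0,0,0,0,0],[0,0,0,0,0,0],[0,0,0,0,0,0],[0,0,0,0,0,0]]], jaw=0.06)

```text
clock: 13.6
position: [0.5918, -0.1713, 0.1003]
ee_rot: [3.128, -0.29, 0.0]
force: [0.2, -0.2, -0.1]
width: 0.63
gripper_force: 0.0
```

Call:
arm_command(targets=[[[0,0,-0.015,0,0,0],[0,0,-0.025,0,0,0],[0,0,-0.03,0,0,0],[0,0,-0.03,0,0,0],[0,0,-0.03,0,0,0],[0,0,-0.02,0,0,0],[0,0,0,0,0,0],[0,0,0,0,0,0]]])

```text
clock: 14.6
position: [0.5912, -0.1713, 0.2497]
ee_rot: [-3.128, 0.29, 0.001]
force: [-1.2, -0.7, 0.1]
width: 0.654
gripper_force: 0.0
```

Run:
```python
from h import *
st()
a=arm.get_image("scene")["pixels"][130:260,110:360,::-1]
cv2.imwrite("pics/s5.png",cv2.resize(a,(800,416),interpolation=cv2.INTER_CUBIC))
```

```text
s 0.12532603583111374 off -0.00025327163033071753 along F 0.9418685551912455
clock 14.6 pos [ 0.59120145 -0.17128602  0.2497228 ] shift tool [ 1.000e-04 -0.000e+00  1.487e-01] w 0.653568916110988 F [-1.16850285 -0.74036198  0.12462015]
turn [ 0.      0.0007 -0.0005] q7 -1.6060079794691486
turn [ 1.1000e-03 -1.0000e-04  3.1411e+00] q7 -1.6060079794691486
```

View pics/s5.png

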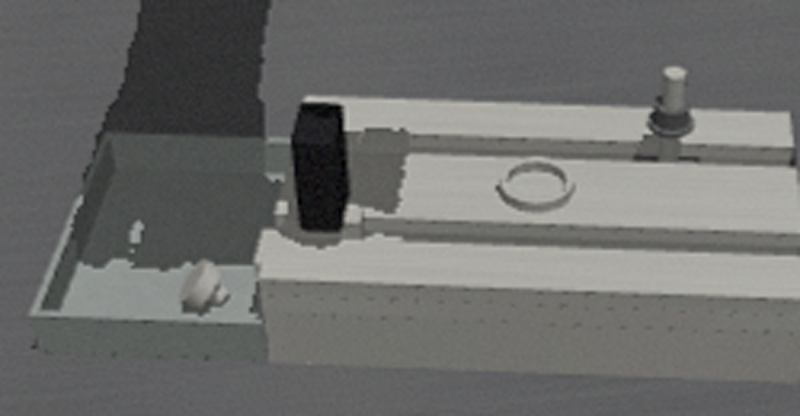

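The stub is in the tray at (205,288), the scraper stands free at (320,165), and the stud is untouched at (672,105). I'm handing the job in.

```bash
python3 -c "
from h import *
print(arm.sign_off())"
```

```text
the job is handed in; nothing more can be done
None
```

The stub is in the tray, the scraper stands free in its slot about 30 mm short of the open end, and the stud looks undisturbed in the last picture; I handed the job in at about 15 s, and no verdict came back.

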